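# Fold and tuck the seed spreader's cover flap

### The arm

A 6-joint arm with a two-finger parallel gripper is mounted at the origin on the work surface. World frame = base frame: x ahead of the robot, y to its left, z up, the work surface at z = 0. Lengths are in mm, angles in rad, forces in N, time in s.
With the tool pointing down it reaches from about 400 to 925 mm from the base axis. Payload 12.5 kg.
Tool frame: the origin (TCP) lies at the very end of the fingers, on their centre line; the grasp point (between the pads) lies 19 mm behind it; z points along the fingers, y is the direction in which the jaws open and shut (so a half turn about z gives the same grasp; the last joint's range is limited). The gripper opens to 95 mm and grips with 3 to 60 N. Pads are 20 mm wide; open, the fingers measure 119 mm over their backs; the gripper's body (75 mm by 180 mm) begins 59 mm behind the grasp point.
Start: joints at [1.124, 0.491, 1.559, -0, 1.092, -0.106], TCP at [208.885, 589.079, 214.661] pointing down, gripper open.
Joint ranges: [-3.1, 3.1], [-0.84, 2.19], [0.05, 2.79], [-1.13, 4.28], [0.06, 2.93], [-2.69, 2.69]. Speed limits (rad/s): [2.22, 2.22, 2.79, 3.14, 3.14, 3.14].

### API

Orientations are given as [roll, pitch, yaw] about the fixed x, y, z axes, in that order (R = Rz(yaw) Ry(pitch) Rx(roll)).
In Python, from cell import env, read_camera, get_calibration gives the robot as it stands.
- The arm moves only by the tool arm_command, never from a script. Its argument "targets" is a list of rows, each a list of 3 entries, a list of its own where there are three numbers: the turn, a rotation vector about the tool's x, y, z in rad, then the shift along the tool's x, y, z in m, then the closure in counts, from 0 (fully open) to 255 (shut). In form: [[[rx, ry, rz], [tx, ty, tz], fingers], ...]. A call has 1 to 8 rows; each row is the pose to reach, as a shift and turn from the pose commanded when the call began, along the tool's axes at that moment; what a row does not reach only later rows make up. A row lasts 1/10 s, in which the tool goes at most 50 mm and 8.59 degrees, less where a joint would pass 70% of its speed; a pose out of reach is approached as far as the arm can. A call with a gripper value outside its range is refused whole. The fingers move at their own pace and stop on an object; the grip force is fixed at half the most. Time passes only in rows, so rows that repeat a pose let the fingers close. It gives the time, the measured TCP pose, the force and the opening at its end, in the units of the state.
- env.state(): the state, without advancing time (a new reading comes with each control period).
- read_camera(name): name is "scene" or "top"; returns (picture, depth): 384x512x3 uint8, blue, green, red; 384x512 float32, mm along the optical axis (not along the pixel's ray), 0 where there is no reading.
- get_calibration(name): a dict with "vfov" (degrees; the focal length in pixels is half the picture's height over the tangent of half this angle, whatever the lens; pixels are square), "cx", "cy" (the principal point, pixels), "world_from_camera" (4x4, takes a point from camera to world coordinates). Camera axes: x right, y down, z forward; pixel columns grow to the right and rows downward; lengths in mm; the calibration is good to about 2 mm. A picture is of the moment at which its call begins. get_calibration takes no time and is no camera call.
- env.job_done(): hands the job in, once; it reports no verdict.
The state is a dict: "t": time; "joints": joint angles; "qvel": joint speeds; "tau": joint torques, N m; "eef_pos": TCP position; "tcp_rot": TCP orientation; "ft_force": force on the tool from outside, world axes, zero at the start; "moment": the same for the moment, N m; "opening": opening from 0.0 (shut) to 1.0 (fully open).
Only numpy, scipy, OpenCV 4.12 (cv2) and the standard library are available. Lean on these libraries where they do the work, as an engineer would, in place of code of your own. Each camera call takes 0.05 s, during which the arm holds its last target.

### The job

Close the grey seed spreader on the shelf with the fingertips: fold its sprung cover flap down over the hopper's mouth, then keep it pressed down and push it forward until its tongue is tucked fully home beneath the lip on the front rim, so that it stays shut when you let go. Press gently; do not lift the spreader or shove it along the shelf, and leave the bowl, bottle, hand fork and clip where they are.

Things in the scene. Friction and masses are not known exactly. Their poses are not given: they have to be found in the camera images.
- spreader: Loose grey plastic seed spreader, about 2.4 kg, standing on the shelf: foot 160 x 130, hopper 140 (x) by 112 (y), rim 120 high. Origin: centre of its underside; x from the hinge side to the front (lip) side, which faces roughly away from the robot; z up. A black dosing knob, 44 across, 82 up, reaches to y = -83 (not used). Over 40 N of finger force on it or its flap is rough.
- hinge (a point): Middle of the flap's hinge line, at (-70, 0, 123) mm in the spreader's frame; the line runs along the spreader's y. The frame is the spreader's (does not turn with the flap). The flap is a plate 4 thick, 90 wide, from 10 to 98 from this line, its upper face 2 above the line when shut (125 above the shelf); steel straps at its sides make it 104 wide near the hinge.
- leaf (a joint): Angle of the flap, rad: 0 = flat shut over the hopper (stop), grows as its free end rises, 1.57 would be upright. Starts at 1.05 to 1.4. A spring (0.12 N m/rad about 1.35 rad) lifts it, so an untucked flap pops up again; holding it flat takes about 0.13 N m, 2 N at 65 mm from the hinge.
- flap (a joint): How far the flap is slid along its hinge straps, away from the hinge, m: 0 = drawn back, 0.024 = stop, fully home. Starts at 0 to 0.004; friction of about 1.2 N keeps it where it is left. With the flap flat the tongue passes under the lip from 0.008 on. Slid out too early, the tongue lands on top of the lip.
- ridge (a point): Middle of the top of the push ridge across the flap: a bar 60 long (y), 8 thick, 8 proud of the flap's upper (outer) face, its middle 82 from the hinge line with the slide at 0. Push its hinge-side face to slide the flap forward. The frame turns with the flap: x from hinge to tongue, z out of the upper face.
- tongue_edge (a point): Middle of the tongue's front edge, on its upper face: the tongue is 50 wide, 4 thick, runs on from the flap's front edge and ends 124 from the hinge line with the slide at 0.
- lip_mouth (a point): Middle of the mouth below the fixed retaining lip, at (62, 0, 125) mm in the spreader's frame. The lip is a level plate 74 wide and 4 thick that begins at x = 62 and reaches to x = 90, its underside 129.5 above the shelf and its top 133.5; side cheeks inside leave 62 of width and the back wall stands at x = 84.
- bowl: Stainless steel bowl, 120 across, 50 high, beside the spreader; leave alone. Origin: centre of underside.
- bottle: Blue bottle with white twist cap, 58 across, 160 high, beside the spreader; leave alone. Origin: centre of underside.
- fork: Wooden-handled three-tined hand fork, about 255 long along its x, 26 high, lying in front of the spreader; leave alone. Origin: under its middle.
- clip: Small black spring clip gripping a white plastic plant tag, about 85 long, 25 high; leave alone. Origin: under the clip.

How it is judged:
By the outcome, as a careful person would: the job done as asked, in the order asked, and still so for the second after the job is handed in, with the robot touching nothing.
It also fails if it takes over 38 s, if anything falls off the work surface, if the arm or the gripper's body presses on something with over 40 N, if the wrist force passes 120 N, or if a joint passes its speed limit or range.

## Working session

There is one attempt and no reset: what is moved stays moved. The work goes in short steps, Python scripts to look and compute and a tool call to move; the robot and the scene stay as the last step left them, time stands still between calls to the robot, and variables do not carry over. Pictures are saved under pics/ and viewed, and the job is handed in when it is done.

Besides the shell and the picture viewer there is one more tool, called after ">>>" as name(argument=value, ...), one argument or row to a line, values as JSON. arm_command: Moves the arm, as the interface text tells. Its arguments: {"type":"object","properties":{"targets":{"type":"array"}},"required":["targets"]}

```bash
ls; mkdir -p pics
python3 - <<'E'
from cell import env, read_camera, get_calibration
import cv2,numpy as np
print(env.state())
for n in("scene","top"):
    p,d=read_camera(n); cv2.imwrite(f"pics/{n}0.png",p); np.save(f"pics/{n}0.npy",d); print(n,get_calibration(n))
E
```

```text
pics
{'t': 0.0, 'joints': array([ 1.12439379e+00,  4.91539148e-01,  1.55946296e+00, -1.92534246e-05,
        1.09168819e+00, -1.05592625e-01]), 'qvel': array([-5.68858455e-04, -1.46930669e-03, -8.46703177e-05,  1.25601508e-03,
        8.26554155e-04,  1.70215247e-04]), 'tau': array([-1.85058496e-03, -6.12650657e+01, -2.58173651e+01,  6.91240747e-02,
        4.84603329e-02, -6.66644519e-05]), 'eef_pos': array([208.77737883, 588.83491294, 214.06977583]), 'tcp_rot': array([-3.14049932e+00, -9.87072245e-05,  2.80079157e+00]), 'ft_force': array([ 0.08939804, -0.29232745, -0.3704028 ]), 'moment': array([-0.02074958,  0.00265311,  0.03113783]), 'opening': 1.0010696952291849}
scene {'vfov': 54.56447462224702, 'cx': 255.29816470594292, 'cy': 192.90837622389316, 'world_from_camera': array([[ 8.91816076e-01,  2.47318421e-01, -3.78810882e-01,
         9.47404708e+02],
       [ 4.52395637e-01, -4.90328869e-01,  7.44926700e-01,
        -5.71019560e+02],
       [-1.50781586e-03, -8.35709997e-01, -5.49168943e-01,
         5.62597575e+02],
       [ 0.00000000e+00,  0.00000000e+00,  0.00000000e+00,
         1.00000000e+00]])}
top {'vfov': 53.24399312419244, 'cx': 253.4675647191845, 'cy': 193.25759411809423, 'world_from_camera': array([[ 6.11170937e-03, -9.85634067e-01,  1.68784277e-01,
         5.19831309e+02],
       [-9.99648773e-01, -1.66938581e-03,  2.64489047e-02,
         6.11751156e+00],
       [-2.57871754e-02, -1.68886643e-01, -9.85298089e-01,
         8.56337496e+02],
       [ 0.00000000e+00,  0.00000000e+00,  0.00000000e+00,
         1.00000000e+00]])}
```

View pics/scene0.png

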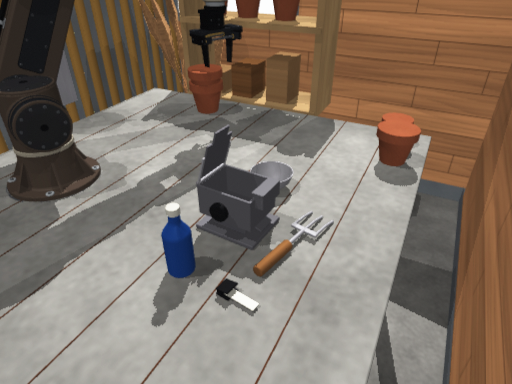

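View pics/top0.png

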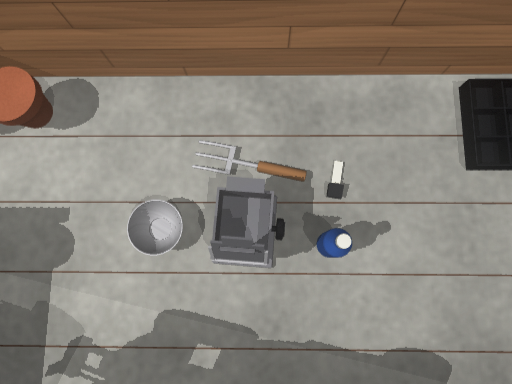

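The scene view shows the spreader near (235,200) with its flap up on the robot side. The top view shows the hopper at about cols 212-277, rows 178-266, with the lip at row ~185 and the knob at (280,229). The bottle is at (335,242), the bowl at (155,227), and the fork lies ahead of the lip. Next I'll measure from depth.

```bash
cat > h.py <<'E'
import numpy as np,cv2
from cell import env, read_camera, get_calibration
def cloud(n,d):
    c=get_calibration(n);h,w=d.shape;f=h/2/np.tan(np.radians(c["vfov"]/2))
    u,v=np.meshgrid(np.arange(w),np.arange(h))
    P=np.stack([(u-c["cx"])*d/f,(v-c["cy"])*d/f,d,np.ones_like(d)],-1)@c["world_from_camera"].T
    P=P[...,:3]; P[d<=0]=np.nan
    return P
E
python3 - <<'E'
from h import *
for n in("top","scene"):
    p=cv2.imread(f"pics/{n}0.png");P=cloud(n,np.load(f"pics/{n}0.npy"))
    x,y,z=P[...,0],P[...,1],P[...,2]
    if n=="top":
        a=P[320:325,100:400].reshape(-1,3);print("table z",np.nanmedian(P[100:130,150:400,2]),np.nanmedian(P[300:330,150:400,2]))
    reg=(abs(y-30)<110)&(x>380)&(x<720)
    for lo,hi in((3,25),(105,118),(118,127),(128,140),(140,175),(175,240)):
        m=reg&(z>lo)&(z<hi)
        if m.sum()<5: print(n,lo,hi,m.sum());continue
        q=P[m]; r=cv2.minAreaRect(q[:,:2].astype(np.float32))
        print(n,lo,hi,m.sum(),"med",np.median(q,0).round(1),"min",q.min(0).round(),"max",q.max(0).round(),"rect",r)
p=cv2.imread("pics/top0.png")[165:280,195:300];cv2.imwrite("pics/topc.png",cv2.resize(p,None,fx=5,fy=5,interpolation=cv2.INTER_CUBIC))
p=cv2.imread("pics/scene0.png")[120:250,180:300];cv2.imwrite("pics/scc.png",cv2.resize(p,None,fx=4.5,fy=4.5,interpolation=cv2.INTER_CUBIC))
E
```

```text
table z -0.8831909371906477 -0.9029935781475729
top 3 25 780 med [698.  -12.5  13. ] min [381. -80.   3.] max [720. 140.  25.] rect ((550.7291870117188, 30.006820678710938), (218.91134643554688, 338.99688720703125), 89.84021759033203)
top 105 118 135 med [617.5  90.5 115.5] min [514. -30. 105.] max [657. 105. 118.] rect ((584.9093627929688, 36.40102767944336), (133.35946655273438, 136.17369079589844), 86.019287109375)
top 118 127 449 med [568.8  33.3 120.1] min [507. -12. 118.] max [659. 108. 127.] rect ((582.6139526367188, 47.44169616699219), (111.9177017211914, 144.81924438476562), 85.78274536132812)
top 128 140 627 med [658.2  42.1 132.7] min [512.   1. 128.] max [676. 104. 140.] rect ((595.06494140625, 48.453609466552734), (102.9828872680664, 160.4937286376953), 86.84768676757812)
top 140 175 361 med [524.7  52.4 158.2] min [516.  -0. 140.] max [535. 103. 175.] rect ((524.150634765625, 51.91095733642578), (103.83197784423828, 13.520490646362305), 85.1043930053711)
top 175 240 689 med [539.4  49.6 208.3] min [527.  -0. 175.] max [556. 103. 240.] rect ((542.2672119140625, 50.592117
[... 508 characters left out ...]
18.] max [677. 110. 127.] rect ((592.5225830078125, 48.28472137451172), (116.26164245605469, 166.04234313964844), 85.81178283691406)
scene 128 140 422 med [657.2  40.6 135.5] min [510.   2. 128.] max [677. 106. 140.] rect ((594.009033203125, 48.51184844970703), (104.9408950805664, 162.70748901367188), 85.86884307861328)
scene 140 175 301 med [526.3  45.8 158. ] min [515.   0. 140.] max [535. 105. 175.] rect ((527.0069580078125, 52.55646896362305), (105.9229507446289, 13.99082088470459), 84.1604995727539)
scene 175 240 515 med [540.9  45.2 204.1] min [527.  -1. 175.] max [554. 104. 240.] rect ((542.1739501953125, 50.997650146484375), (105.5937271118164, 22.192951202392578), 84.90409851074219)
```

View pics/topc.png

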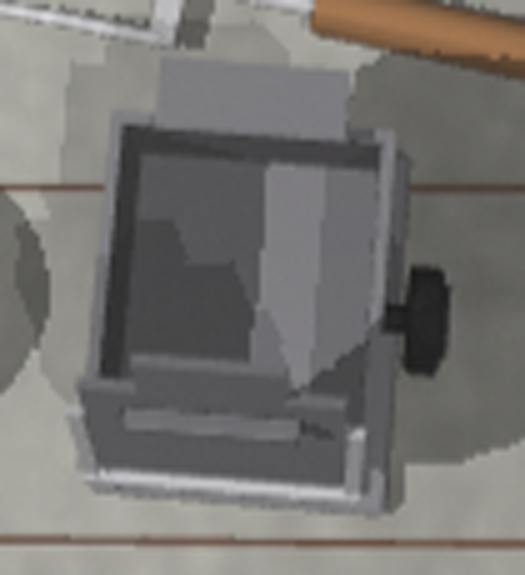

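View pics/scc.png

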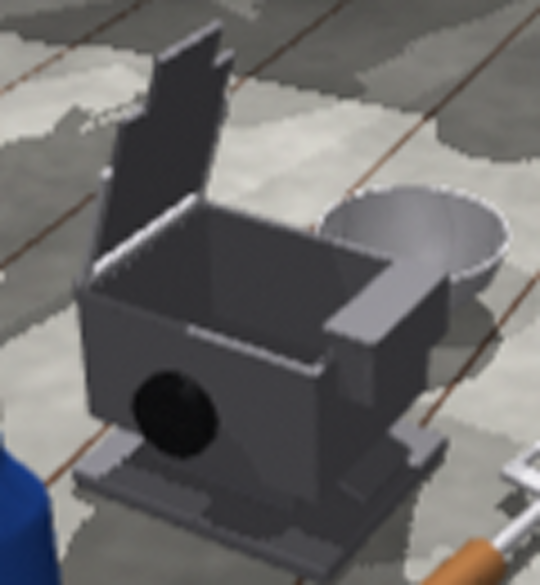

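Run:
```python
from h import *
for n in("top","scene"):
    P=cloud(n,np.load(f"pics/{n}0.npy"));x,y,z=P[...,0],P[...,1],P[...,2]
    m=(z>130)&(z<138)&(x>625)&(x<700)&(y>-20)&(y<120)
    q=P[m];print(n,"lip",len(q),q.mean(0),cv2.minAreaRect(q[:,:2].astype(np.float32)))
    # rim sides
    for lab,cond in(("+y",y>80),("-y",y<15)):
        m=(z>117)&(z<123)&(x>545)&(x<640)&cond&(y>-25)&(y<115)
        q=P[m]; k=np.polyfit(q[:,0],q[:,1],1); print(n,lab,len(q),"yaw",np.degrees(np.arctan(k[0])),"y@580",np.polyval(k,580))
    # flap plane
    m=(z>140)&(z<235)&(x>500)&(x<570)&(y>15)&(y<90)
    q=P[m];k=np.linalg.lstsq(np.c_[q[:,1],q[:,2],np.ones(len(q))],q[:,0],rcond=None)[0];r=q[:,0]-np.c_[q[:,1],q[:,2],np.ones(len(q))]@k
    print(n,"flap x=",k,"angle",np.pi/2-np.arctan(k[1]),"yaw",np.degrees(np.arctan(k[0])),"x at z123,y50:",k@[50,123,1],r.std(), "topz",z[(z<260)&(x>500)&(x<570)&(y>0)&(y<110)].max())
    m=(z>14)&(z<26)&(x>480)&(x<680)&(y>-30)&(y<130);
    m=(z>4)&(z<20)&(x>490)&(x<690)&(y>-40)&(y<130);q=P[m];print("foot",len(q),np.median(q,0),q.min(0),q.max(0))
```

```text
top lip 543 [660.74943215  41.78826085 132.66595993] ((660.8368530273438, 41.84128189086914), (74.04776000976562, 28.522586822509766), 85.70526123046875)
top +y 117 yaw -4.17583929178004 y@580 101.20236101087673
top -y 123 yaw -4.128442491586846 y@580 -6.001635953250712
top flap x= [7.60783463e-02 2.97019684e-01 4.73221890e+02] angle 1.2820760047381934 yaw 4.350587462021939 x at z123,y50: 513.5592285159105 2.693479196094097 topz 244.24018606429502
foot 331 [536.97207244 -10.24395622  10.73233161] [502.46365689 -21.61399315   6.70175729] [659.07050877 116.28370116  14.61219701]
scene lip 298 [661.73591491  39.68838238 135.32038033] ((660.7059326171875, 42.40100860595703), (77.1527099609375, 29.357938766479492), 84.8008804321289)
scene +y 93 yaw -3.8832911633446865 y@580 101.51118125054035
scene -y 126 yaw -4.180640592207177 y@580 -5.377184938863387
scene flap x= [7.43989167e-02 3.13417267e-01 4.73460065e+02] angle 1.2670760169735353 yaw 4.254904900939461 x at z123,y50: 515.7303346249006 0.7099411153627411 topz 245.60084959206625
foot 1130 [616.04933252   2.9828533   13.8668465 ] [491.08502759 -39.34709266   4.00160797] [689.24502902 129.51811703  19.71378223]
```

```bash
cat >> h.py <<'E'
from scipy.spatial.transform import Rotation as Ro
PSI=-0.073; O=np.array([585.0,47.5,0]); EX=np.array([np.cos(PSI),np.sin(PSI),0]);EY=np.array([-EX[1],EX[0],0])
HG=O-70*EX+[0,0,123]
def sp(p): d=np.asarray(p)-O; return np.array([d@EX,d@EY,d[2]])   # world->spreader
def wd(s): return O+s[0]*EX+s[1]*EY+np.array([0,0,s[2]])
def delta(target,yaw=np.pi+PSI,start=None):
    s=env.state(); p=s["eef_pos"] if start is None else start; R=Ro.from_euler("xyz",s["tcp_rot"])
    Rt=Ro.from_euler("xyz",[np.pi,0,yaw])
    return (R.inv()*Rt).as_rotvec().round(4),(R.inv().apply(np.asarray(target)-p)/1000).round(4)
E
python3 - <<'E'
from h import *
print(HG,delta(wd([-95,0,215])),delta(wd([-95,0,181])))
E
```

```text
[515.18643219  52.60546268 123.        ] (array([-1.000e-03, -2.000e-04, -2.678e-01]), array([-0.4439, -0.4096, -0.0005])) (array([-1.000e-03, -2.000e-04, -2.678e-01]), array([-0.4439, -0.4096,  0.0335]))
```

>>> arm_command(
  targets=[
    [[0,0,-0.02],[-0.03,-0.03,0],255],
    [[0,0,-0.04],[-0.06,-0.06,0],255],
    [[0,0,-0.07],[-0.09,-0.09,0],255],
    [[0,0,-0.1],[-0.12,-0.12,0],255],
    [[0,0,-0.13],[-0.15,-0.15,0],255],
    [[0,0,-0.15],[-0.18,-0.18,0],255],
    [[0,0,-0.17],[-0.21,-0.21,0],255],
    [[0,0,-0.2],[-0.24,-0.24,0],255],
  ],
)

```text
t: 0.9
eef_pos: [355.2, 281.1, 214.6]
tcp_rot: [3.142, -0.0, 3.002]
ft_force: [-0.3, 0.0, 0.4]
opening: 0.381
```

Run:
```python
from h import *
print(env.state()["eef_pos"],env.state()["opening"],delta(wd([-95,0,181])))
```

```text
[355.17253893 281.06602121 214.58276326] 0.3813708198200862 (array([ 0.    , -0.0001, -0.0667]), array([-0.1653, -0.2056,  0.0336]))
```

>>> arm_command(
  targets=[
    [[0,0,-0.02],[-0.03,-0.037,0],255],
    [[0,0,-0.03],[-0.06,-0.075,0],255],
    [[0,0,-0.05],[-0.09,-0.112,0.005],255],
    [[0,0,-0.065],[-0.12,-0.15,0.01],255],
    [[0,0,-0.067],[-0.145,-0.18,0.02],255],
    [[0,0,-0.067],[-0.165,-0.2055,0.0335],255],
    [[0,0,-0.067],[-0.165,-0.2055,0.0335],255],
    [[0,0,-0.067],[-0.165,-0.2055,0.0335],255],
  ],
)

```text
t: 1.7
eef_pos: [489.1, 55.7, 180.7]
tcp_rot: [3.141, -0.001, 3.066]
ft_force: [0.3, 0.8, 0.1]
opening: 0.001
```

```bash
cat > st.py <<'E'
from h import *
s=env.state();p=sp(s["eef_pos"])
print("t",s["t"],"spreader frame",p.round(2),"rot",s["tcp_rot"].round(4),"F",s["ft_force"].round(2),"M",s["moment"].round(3),"open",round(s["opening"],3))
E
python3 st.py
python3 - <<'E'
from h import *
p,d=read_camera("scene");cv2.imwrite("pics/scene1.png",cv2.resize(p[60:280,130:350],None,fx=2.6,fy=2.6))
for th in(1.27,1.1,.9,.7,.5,.3,.15,.05,0):
    print(th, (60*np.cos(th)-2*np.sin(th)-10-70).round(1),(123+60*np.sin(th)+2*np.cos(th)).round(1))
E
```

```text
t 1.7 spreader frame [-96.21   1.17 180.69] rot [ 3.1415e+00 -1.4000e-03  3.0662e+00] F [0.3  0.77 0.14] M [ 0.041 -0.032  0.025] open 0.001
1.27 -64.1 180.9
1.1 -54.6 177.4
0.9 -44.3 171.2
0.7 -35.4 163.2
0.5 -28.3 153.5
0.3 -23.3 142.6
0.15 -21.0 133.9
0.05 -20.2 128.0
0 -20.0 125.0
```

View pics/scene1.png

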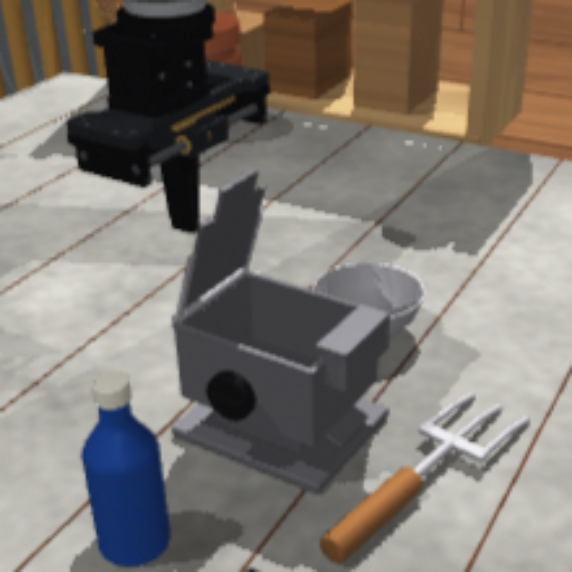

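The fingers are shut at about (183,215) in the crop, behind the flap. The gripper body is clear of the flap tip at (255,178), and the bowl, bottle and fork haven't moved. Next I fold the flap along its arc.

>>> arm_command(
  targets=[
    [[0,0,0],[-0.018,-0.001,0],255],
    [[0,0,0],[-0.032,-0.001,0],255],
    [[0,0,0],[-0.041,-0.001,0.003],255],
    [[0,0,0],[-0.052,-0.001,0.0095],255],
    [[0,0,0],[-0.061,-0.001,0.0175],255],
    [[0,0,0],[-0.068,-0.001,0.027],255],
    [[0,0,0],[-0.073,-0.001,0.038],255],
    [[0,0,0],[-0.073,-0.001,0.038],255],
  ],
)

```text
t: 2.55
eef_pos: [562.1, 49.6, 141.3]
tcp_rot: [-3.142, -0.002, 3.068]
ft_force: [0.7, 0.0, 1.2]
opening: 0.006
```

```bash
python3 st.py
python3 - <<'E'
from h import *
p,d=read_camera("scene");cv2.imwrite("pics/scene2.png",cv2.resize(p[60:280,130:350],None,fx=2.6,fy=2.6))
E
```

```text
t 2.55 spreader frame [-23.04   0.41 141.3 ] rot [-3.1415e+00 -2.0000e-03  3.0677e+00] F [0.74 0.04 1.19] M [ 0.07  -0.069 -0.035] open 0.006
```

View pics/scene2.png

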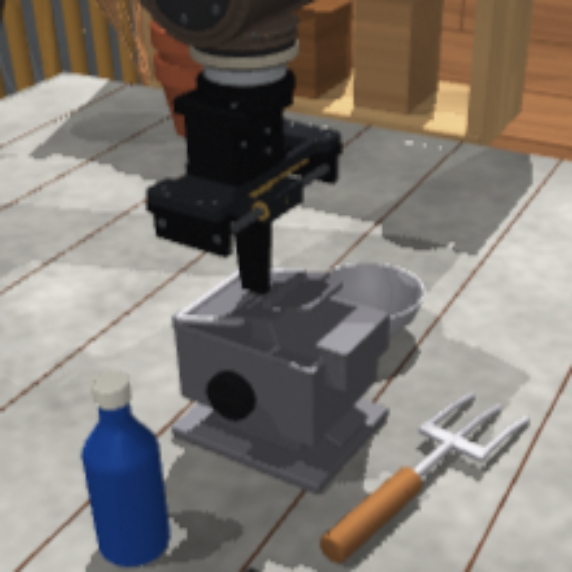

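The flap is almost down under the fingertip at (258,285) in the crop. Now I lower it gently to the stop.

>>> arm_command(
  targets=[
    [[0,0,0],[-0.001,0,0.004],255],
    [[0,0,0],[-0.002,0,0.008],255],
    [[0,0,0],[-0.003,0,0.012],255],
    [[0,0,0],[-0.003,0,0.014],255],
    [[0,0,0],[-0.003,0,0.014],255],
  ],
)

```text
t: 3.1
eef_pos: [565.2, 49.4, 129.0]
tcp_rot: [3.142, 0.0, 3.068]
ft_force: [-0.9, 0.6, 1.3]
opening: 0.004
```

```bash
python3 st.py
```

```text
t 3.1 spreader frame [-19.86   0.46 128.96] rot [3.1415e+00 2.0000e-04 3.0678e+00] F [-0.91  0.55  1.32] M [ 0.056  0.035 -0.024] open 0.004
```

>>> arm_command(
  targets=[
    [[0,0,0],[0,0,0.001],255],
    [[0,0,0],[0,0,0.002],255],
    [[0,0,0],[0,0,0.003],255],
    [[0,0,0],[0,0,0.003],255],
  ],
)

```text
t: 3.5
eef_pos: [565.4, 49.4, 126.2]
tcp_rot: [3.141, 0.001, 3.068]
ft_force: [1.7, 0.1, 1.1]
opening: 0.006
```

```bash
python3 st.py;python3 st.py
```

```text
t 3.5 spreader frame [-19.73   0.46 126.18] rot [3.1415e+00 7.0000e-04 3.0677e+00] F [1.69 0.05 1.11] M [-0.001 -0.226  0.032] open 0.006
t 3.5 spreader frame [-19.73   0.46 126.18] rot [3.1415e+00 7.0000e-04 3.0677e+00] F [1.69 0.05 1.11] M [-0.001 -0.226  0.032] open 0.006
```

>>> arm_command(
  targets=[
    [[0,0,0],[0,0,0.0005],255],
    [[0,0,0],[0,0,0.001],255],
    [[0,0,0],[0,0,0.001],255],
  ],
)

```text
t: 3.8
eef_pos: [565.3, 49.4, 125.2]
tcp_rot: [3.142, 0.0, 3.068]
ft_force: [1.9, 0.2, 3.3]
opening: 0.001
```

```bash
python3 st.py
```

```text
t 3.8 spreader frame [-19.8    0.49 125.25] rot [3.1415e+00 5.0000e-04 3.0678e+00] F [1.85 0.21 3.32] M [-0.026 -0.225 -0.024] open 0.001
```

>>> arm_command(
  targets=[
    [[0,0,0],[0,0,0.0005],255],
    [[0,0,0],[0,0,0.0005],255],
  ],
)

```text
t: 4.0
eef_pos: [565.3, 49.4, 125.0]
tcp_rot: [3.141, 0.001, 3.068]
ft_force: [0.5, -0.6, 7.1]
opening: 0.006
```

>>> arm_command(
  targets=[
    [[0,0,0],[0,0,0.0003],255],
    [[0,0,0],[0,0,0.0003],255],
  ],
)

```text
t: 4.2
eef_pos: [565.3, 49.4, 125.0]
tcp_rot: [3.142, 0.001, 3.068]
ft_force: [0.2, -0.5, 9.6]
opening: 0.006
```

```bash
python3 st.py
python3 - <<'E'
from h import *
p,d=read_camera("scene");cv2.imwrite("pics/scene3.png",cv2.resize(p[130:260,180:310],None,fx=4.5,fy=4.5,interpolation=cv2.INTER_CUBIC))
P=cloud("scene",d).reshape(-1,3);S=np.array([(P-O)@EX,(P-O)@EY,P[:,2]]).T
for a,b in((-55,-40),(-35,-25),(5,15),(20,27),(30,38),(40,52),(54,60),(64,88)):
    m=(S[:,0]>a)&(S[:,0]<b)&(abs(S[:,1])<(24 if a<60 else 35))&(S[:,2]>60)&(S[:,2]<150);q=S[m]
    print(a,b,m.sum(),np.percentile(q[:,2],[5,50,95]).round(1) if m.sum() else "")
E
python3 st.py
```

```text
t 4.2 spreader frame [-19.79   0.49 124.96] rot [3.1415e+00 8.0000e-04 3.0678e+00] F [ 0.16 -0.45  9.63] M [-0.048  0.12   0.024] open 0.006
-55 -40 57 [126.2 127.4 128.5]
-35 -25 37 [126.3 128.2 145.8]
5 15 29 [133.8 134.9 136. ]
20 27 33 [126.2 127.  128.6]
30 38 45 [125.1 127.3 128.6]
40 52 67 [124.4 126.9 128.1]
54 60 1 [127.8 127.8 127.8]
64 88 353 [ 63.9 135.1 137. ]
t 4.25 spreader frame [-19.77   0.5  124.97] rot [3.1415e+00 9.0000e-04 3.0678e+00] F [-0.73  0.59  8.83] M [-0.086  0.115 -0.02 ] open 0.008
```

View pics/scene3.png

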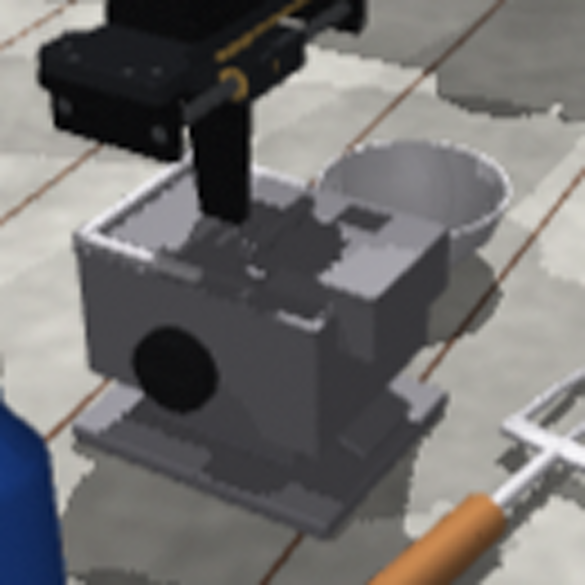

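The flap is flat: the stop is felt at z=125.0, and the depth over the whole plate is level. In the crop the ridge is at about (305,215) and the tongue points at the lip mouth. I ease the pressure slightly and move forward to the ridge.

>>> arm_command(
  targets=[
    [[0,0,0],[0,0,-0.0004],255],
    [[0,0,0],[-0.004,0,-0.0004],255],
    [[0,0,0],[-0.009,0,-0.0004],255],
    [[0,0,0],[-0.014,0,-0.0004],255],
    [[0,0,0],[-0.016,0,-0.0004],255],
  ],
)

```text
t: 4.75
eef_pos: [581.2, 48.3, 125.0]
tcp_rot: [3.141, -0.0, 3.068]
ft_force: [-0.4, 0.4, 7.6]
opening: 0.004
```

```bash
python3 st.py
```

```text
t 4.75 spreader frame [ -3.86   0.48 124.98] rot [ 3.1415e+00 -2.0000e-04  3.0678e+00] F [-0.42  0.37  7.6 ] M [0.06  0.241 0.046] open 0.004
```

>>> arm_command(
  targets=[
    [[0,0,0],[-0.003,0,-0.0002],255],
    [[0,0,0],[-0.006,0,-0.0002],255],
    [[0,0,0],[-0.009,0,-0.0002],255],
    [[0,0,0],[-0.012,0,-0.0002],255],
    [[0,0,0],[-0.012,0,-0.0002],255],
  ],
)

```text
t: 5.25
eef_pos: [592.3, 47.4, 124.9]
tcp_rot: [3.142, -0.002, 3.068]
ft_force: [-3.1, -0.2, 6.6]
opening: 0.003
```

```bash
python3 st.py
python3 - <<'E'
from h import *
p,d=read_camera("scene");cv2.imwrite("pics/scene4.png",cv2.resize(p[130:260,180:310],None,fx=4.5,fy=4.5,interpolation=cv2.INTER_CUBIC))
P=cloud("scene",d).reshape(-1,3);S=np.array([(P-O)@EX,(P-O)@EY,P[:,2]]).T
m=(abs(S[:,1])<30)&(S[:,2]>132)&(S[:,2]<139);print(np.histogram(S[m,0],np.arange(-10,95,3)))
E
python3 st.py
```

```text
t 5.25 spreader frame [  7.29   0.47 124.86] rot [ 3.1416e+00 -2.2000e-03  3.0679e+00] F [-3.12 -0.17  6.56] M [0.02  0.562 0.047] open 0.003
(array([ 0,  1,  2,  2,  3,  2,  2,  3,  3, 10,  0,  0,  0,  3, 15, 25, 20,
        0,  0,  0,  0,  0,  0,  4, 19, 23, 19, 22, 19, 20, 24, 21, 24, 18]), array([-10,  -7,  -4,  -1,   2,   5,   8,  11,  14,  17,  20,  23,  26,
        29,  32,  35,  38,  41,  44,  47,  50,  53,  56,  59,  62,  65,
        68,  71,  74,  77,  80,  83,  86,  89,  92]))
t 5.3 spreader frame [  7.29   0.48 124.89] rot [-3.1416e+00 -1.9000e-03  3.0679e+00] F [-3.53  0.24  6.04] M [ 0.071  0.586 -0.008] open 0.003
```

View pics/scene4.png

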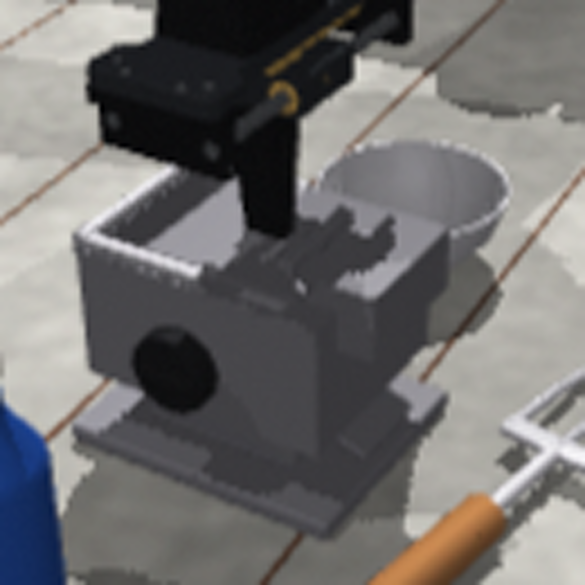

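The ridge has already travelled to x≈32–40, so friction carried the flap nearly home. I'll confirm by pushing on the ridge itself.

>>> arm_command(
  targets=[
    [[0,0,0],[-0.003,0,-0.0003],255],
    [[0,0,0],[-0.006,0,-0.0003],255],
    [[0,0,0],[-0.009,0,-0.0003],255],
    [[0,0,0],[-0.012,0,-0.0003],255],
    [[0,0,0],[-0.012,0,-0.0003],255],
  ],
)

```text
t: 5.8
eef_pos: [604.7, 46.5, 124.9]
tcp_rot: [3.142, -0.002, 3.068]
ft_force: [-3.8, 0.6, 4.4]
opening: 0.002
```

```bash
python3 st.py
```

```text
t 5.8 spreader frame [ 19.67   0.46 124.89] rot [ 3.1415e+00 -1.8000e-03  3.0678e+00] F [-3.83  0.64  4.37] M [0.072 0.848 0.021] open 0.002
```

>>> arm_command(
  targets=[
    [[0,0,0],[-0.001,0,0],255],
    [[0,0,0],[-0.002,0,0],255],
    [[0,0,0],[-0.002,0,0],255],
  ],
)

```text
t: 6.1
eef_pos: [604.8, 46.5, 124.6]
tcp_rot: [-3.141, -0.006, 3.068]
ft_force: [-12.3, 0.5, 6.8]
opening: 0.005
```

>>> arm_command(
  targets=[
    [[0,0,0],[-0.0005,0,0],255],
    [[0,0,0],[-0.0005,0,0],255],
  ],
)

```text
t: 6.3
eef_pos: [604.9, 46.6, 124.6]
tcp_rot: [-3.141, -0.007, 3.068]
ft_force: [-13.7, 1.9, 6.0]
opening: 0.004
```

```bash
python3 st.py
```

```text
t 6.3 spreader frame [ 19.89   0.5  124.56] rot [-3.1415 -0.0067  3.068 ] F [-13.73   1.88   6.02] M [ 0.173  2.649 -0.062] open 0.004
```

Hard stop met at about 14 N, with no further travel. I back off, then lift.

>>> arm_command(
  targets=[
    [[0,0,0],[0.004,0,0],255],
    [[0,0,0],[0.006,0,-0.005],255],
    [[0,0,0],[0.01,0,-0.03],255],
    [[0,0,0],[0.04,0,-0.07],255],
    [[0,0,0],[0.08,0,-0.1],255],
    [[0,0,0],[0.12,0,-0.12],255],
    [[0,0,0],[0.16,0,-0.13],255],
    [[0,0,0],[0.16,0,-0.13],255],
  ],
)

```text
t: 7.1
eef_pos: [444.9, 58.5, 257.1]
tcp_rot: [3.141, 0.002, 3.068]
ft_force: [-0.2, 0.6, -0.1]
opening: 0.003
```

```bash
python3 st.py
cat > look.py <<'E'
from h import *
import sys
k=sys.argv[1]
for n in("top","scene"):
    p,d=read_camera(n);c=p[165:280,195:300] if n=="top" else p[130:260,180:310]
    cv2.imwrite(f"pics/{n}{k}.png",cv2.resize(c,None,fx=4.5,fy=4.5,interpolation=cv2.INTER_CUBIC))
    P=cloud(n,d);x,y,z=P[...,0],P[...,1],P[...,2]
    m=(z>130)&(z<138)&(x>635)&(x<700)&(y>-20)&(y<120);q=P[m]
    print(n,"lip",cv2.minAreaRect(q[:,:2].astype(np.float32)))
    S=P.reshape(-1,3);S=np.array([(S-O)@EX,(S-O)@EY,S[:,2]]).T
    b=0 if n=="top" else 2
    m=(abs(S[:,1])<27)&(S[:,2]>129+b)&(S[:,2]<139)&(S[:,0]<56)&(S[:,0]>-60);print("ridge",m.sum(),S[m].mean(0),S[m].min(0),S[m].max(0))
    m=(abs(S[:,1])<27)&(S[:,2]>133)&(S[:,2]<139)&(S[:,0]>56)&(S[:,0]<95);
    if n=="top": m=(abs(S[:,1])<27)&(S[:,2]>131)&(S[:,2]<139)&(S[:,0]>56)&(S[:,0]<95)
    print("lip x",S[m].min(0),S[m].max(0))
    m=(abs(S[:,1])<27)&(S[:,0]>0)&(S[:,0]<25)&(S[:,2]>60)&(S[:,2]<250);print("plate z",np.median(S[m],0),S[m][:,2].max())
E
python3 look.py 5
```

```text
t 7.1 spreader frame [-140.54    0.78  257.15] rot [3.1413e+00 2.3000e-03 3.0685e+00] F [-0.23  0.62 -0.11] M [ 0.026 -0.072 -0.05 ] open 0.003
top lip ((657.4254150390625, 42.07524108886719), (73.93389129638672, 35.14279556274414), 86.08525848388672)
ridge 174 [ 34.96353217  -0.45211282 133.46088294] [-17.97277343 -26.63331972 129.01931789] [ 55.99002022  26.95386767 138.06747265]
lip x [ 56.98673297 -26.96846233 131.01523632] [ 90.27515428  26.67010826 136.2859575 ]
plate z [1.26017687e+01 8.05544275e-02 1.26699333e+02] 130.37788704356672
scene lip ((656.17138671875, 47.587127685546875), (86.87186431884766, 41.92847442626953), 89.5450668334961)
ridge 132 [3.75945701e+01 3.58479512e-02 1.33900218e+02] [ -9.56486431 -26.51580006 131.00635006] [ 55.82368679  26.8356053  138.98907005]
lip x [ 60.4490395  -26.87195728 133.14289441] [ 90.16796545  26.91998241 138.06887206]
plate z [ 12.0881288   -1.58663724 130.04533852] 132.42354013453024
```

View pics/top5.png

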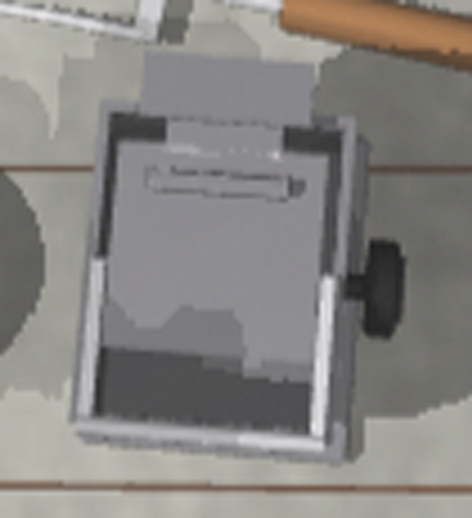

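View pics/scene5.png

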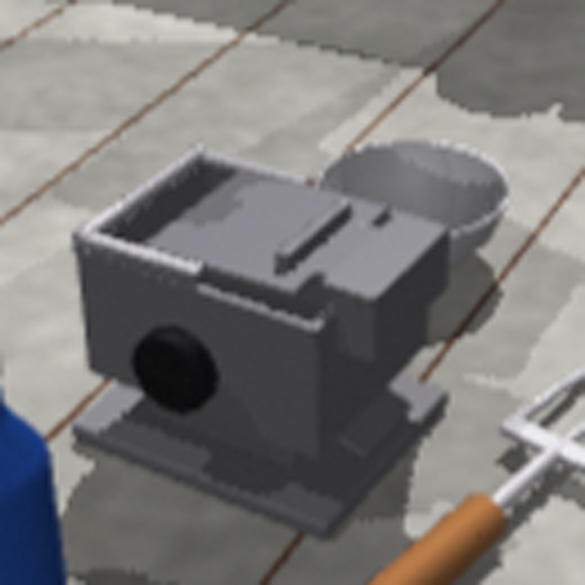

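The cover stays shut by itself, with the tongue under the lip in both views: ridge at top-crop row ~181, lip edge at row ~120. Before handing in, I'll measure the slide by casting edge pixels onto known heights.

Run:
```python
from h import *
def ray(n,u,v,z):
    c=get_calibration(n);f=192/np.tan(np.radians(c["vfov"]/2));T=c["world_from_camera"]
    r=T[:3,:3]@[(u-c["cx"])/f,(v-c["cy"])/f,1];o=T[:3,3];return sp(o+r*(z-o[2])/r[2])
p,d=read_camera("top");g=p.mean(2)
for u in (238,244,250): print(u,[(v,int(g[v,u])) for v in range(174,212)])
P=cloud("top",d);
for v in range(174,212): s=sp(P[v,244]);print(v,s.round(1),"| ray z125",ray("top",244,v,127)[0].round(1),"z135",ray("top",244,v,135)[0].round(1))
p,d=read_camera("scene");P=cloud("scene",d).reshape(-1,3);S=np.array([(P-O)@EX,(P-O)@EY,P[:,2]]).T
m=(abs(S[:,1])<24)&(S[:,0]>-40)&(S[:,0]<95)&(S[:,2]>100)
for a in range(-40,94,3):
    q=S[m&(S[:,0]>=a)&(S[:,0]<a+3)]
    if len(q):print(a,len(q),np.percentile(q[:,2],[10,50,90]).round(1))
```

```text
238 [(174, 155), (175, 155), (176, 150), (177, 140), (178, 137), (179, 137), (180, 137), (181, 136), (182, 137), (183, 137), (184, 137), (185, 136), (186, 136), (187, 136), (188, 137), (189, 137), (190, 134), (191, 128), (192, 139), (193, 140), (194, 140), (195, 141), (196, 141), (197, 149), (198, 168), (199, 153), (200, 141), (201, 141), (202, 129), (203, 98), (204, 141), (205, 144), (206, 142), (207, 119), (208, 141), (209, 141), (210, 142), (211, 142)]
244 [(174, 158), (175, 158), (176, 157), (177, 149), (178, 136), (179, 137), (180, 137), (181, 136), (182, 137), (183, 136), (184, 137), (185, 136), (186, 137), (187, 137), (188, 138), (189, 138), (190, 138), (191, 131), (192, 117), (193, 140), (194, 141), (195, 141), (196, 141), (197, 140), (198, 141), (199, 140), (200, 140), (201, 142), (202, 130), (203, 101), (204, 143), (205, 139), (206, 143), (207, 132), (208, 109), (209, 141), (210, 142), (211, 141)]
250 [(174, 155), (175, 155), (176, 154), (177, 151), (178, 140), (179, 137), (180, 137), (181, 136), (182, 137), (183, 137), (184, 137), (185, 137), (186, 138), (187, 138), (188, 
[... 2603 characters left out ...]
4]
8 17 [129.1 129.7 130.4]
11 10 [129.6 130.  131.1]
14 15 [129.1 130.2 130.7]
17 17 [129.3 130.3 131.3]
20 14 [130.2 130.6 131.2]
23 7 [130.1 130.7 131.3]
29 5 [138.2 138.3 138.6]
32 16 [137.6 138.5 139.3]
35 37 [131.2 136.1 139.6]
38 33 [130.3 131.7 138.3]
41 14 [130.6 131.2 131.7]
44 15 [130.3 130.9 132. ]
47 17 [130.5 131.5 132.2]
50 17 [130.2 131.3 132. ]
53 19 [129.9 131.1 131.9]
56 7 [130.7 131.7 132.3]
59 3 [134.9 135.  135.7]
62 20 [134.7 135.8 136.8]
65 14 [135.2 135.7 136.4]
68 19 [134.7 135.9 136.9]
71 17 [134.9 135.9 136.4]
74 16 [135.4 135.9 136.7]
77 16 [135.1 135.8 136.3]
80 15 [135.3 136.  136.3]
83 17 [134.9 135.7 136.4]
86 62 [108.7 124.3 136.2]
89 102 [103.3 116.8 132.7]
```

The ridge centre measures about 35 mm where fully home is 36, so the slide is ~23 mm. I retracted backwards while still pressing, and that may have dragged the flap back about 1 mm. I'll nudge the ridge again with the fingertip clear of the plate, so backing off can't drag it.

>>> arm_command(
  targets=[
    [[0,0,0],[-0.04,0,0.005],255],
    [[0,0,0],[-0.08,0,0.015],255],
    [[0,0,0],[-0.12,0,0.04],255],
    [[0,0,0],[-0.148,0,0.075],255],
    [[0,0,0],[-0.148,0,0.105],255],
    [[0,0,0],[-0.148,0,0.12],255],
    [[0,0,0],[-0.148,0,0.127],255],
    [[0,0,0],[-0.148,0,0.127],255],
  ],
)

```text
t: 8.1
eef_pos: [595.7, 47.1, 127.0]
tcp_rot: [-3.142, -0.002, 3.068]
ft_force: [0.2, 0.1, 1.0]
opening: 0.006
```

```bash
python3 st.py
```

```text
t 8.1 spreader frame [ 10.75   0.34 127.  ] rot [-3.1416e+00 -1.9000e-03  3.0676e+00] F [0.19 0.06 0.98] M [0.006 0.127 0.021] open 0.006
```

>>> arm_command(
  targets=[
    [[0,0,0],[0,0,-0.0015],255],
    [[0,0,0],[-0.003,0,-0.0015],255],
    [[0,0,0],[-0.006,0,-0.0015],255],
    [[0,0,0],[-0.008,0,-0.0015],255],
    [[0,0,0],[-0.009,0,-0.0015],255],
    [[0,0,0],[-0.009,0,-0.0015],255],
  ],
)

```text
t: 8.7
eef_pos: [604.3, 46.6, 129.7]
tcp_rot: [3.141, -0.001, 3.068]
ft_force: [-2.2, -0.4, 1.3]
opening: 0.006
```

```bash
python3 st.py
```

```text
t 8.7 spreader frame [ 19.33   0.48 129.74] rot [ 3.1415e+00 -5.0000e-04  3.0678e+00] F [-2.17 -0.43  1.33] M [0.05  0.429 0.011] open 0.006
```

>>> arm_command(
  targets=[
    [[0,0,0],[-0.0007,0,0],255],
    [[0,0,0],[-0.0014,0,0],255],
    [[0,0,0],[-0.0014,0,0],255],
  ],
)

```text
t: 9.0
eef_pos: [604.6, 46.6, 129.2]
tcp_rot: [-3.142, -0.003, 3.068]
ft_force: [-6.8, -0.2, 0.9]
opening: 0.008
```

```bash
python3 st.py
```

```text
t 9.0 spreader frame [ 19.57   0.5  129.24] rot [-3.1416 -0.0034  3.0679] F [-6.8  -0.23  0.93] M [0.128 1.33  0.017] open 0.008
```

Stop felt again at the same place (6.8 N, 0.2 mm travel) with no downward load. I back off horizontally, then lift.

>>> arm_command(
  targets=[
    [[0,0,0],[0.0025,0,-0.0005],255],
    [[0,0,0],[0.004,0,-0.004],255],
    [[0,0,0],[0.006,0,-0.03],255],
    [[0,0,0],[0.04,0,-0.07],255],
    [[0,0,0],[0.08,0,-0.1],255],
    [[0,0,0],[0.12,0,-0.12],255],
    [[0,0,0],[0.16,0,-0.13],255],
    [[0,0,0],[0.16,0,-0.13],255],
  ],
)

```text
t: 9.8
eef_pos: [443.3, 58.6, 262.0]
tcp_rot: [3.141, 0.003, 3.068]
ft_force: [0.2, -1.0, 0.1]
opening: -0.002
```

```bash
python3 st.py
python3 - <<'E'
from h import *
p,d=read_camera("top");p0=cv2.imread("pics/top0.png");g=p.mean(2)
cv2.imwrite("pics/top6.png",p);P=cloud("top",d)
for u in (238,244,250): print(u,[(v,int(g[v,u])) for v in range(188,212)])
for v in list(range(190,194))+list(range(202,210)): print(v,sp(P[v,244]).round(1))
df=np.abs(p.astype(int)-p0).max(2)>25
for n,(a,b,c,e) in dict(bowl=(195,260,120,190),bottle=(225,262,312,358),fork=(135,180,190,310),clip=(155,202,322,348),foot=(176,190,205,280)).items(): print(n,df[a:b,c:e].sum())
E
```

```text
t 9.8 spreader frame [-142.15    0.76  261.96] rot [3.1413 0.0033 3.0684] F [ 0.19 -1.01  0.09] M [ 0.02   0.01  -0.009] open -0.002
238 [(188, 136), (189, 137), (190, 133), (191, 127), (192, 139), (193, 140), (194, 140), (195, 140), (196, 140), (197, 139), (198, 140), (199, 140), (200, 139), (201, 136), (202, 125), (203, 136), (204, 139), (205, 142), (206, 134), (207, 110), (208, 141), (209, 142), (210, 140), (211, 142)]
244 [(188, 137), (189, 136), (190, 137), (191, 130), (192, 116), (193, 140), (194, 138), (195, 139), (196, 140), (197, 139), (198, 140), (199, 140), (200, 140), (201, 139), (202, 128), (203, 95), (204, 141), (205, 142), (206, 140), (207, 117), (208, 140), (209, 140), (210, 140), (211, 141)]
250 [(188, 136), (189, 136), (190, 136), (191, 131), (192, 127), (193, 138), (194, 139), (195, 140), (196, 140), (197, 148), (198, 174), (199, 176), (200, 140), (201, 139), (202, 130), (203, 105), (204, 127), (205, 138), (206, 144), (207, 140), (208, 108), (209, 140), (210, 140), (211, 140)]
190 [ 65.2   1.1 132.5]
191 [ 63.3   0.9 132.3]
192 [ 61.9   0.9 129.6]
193 [ 60.1   0.8 128.6]
202 [ 42.8  -0.5 127. ]
203 [ 41.   -0.7 126.4]
204 [ 37.4  -1.6 138. ]
205 [ 36.1  -1.4 133.4]
206 [ 34.   -1.7 135.1]
207 [ 32.   -1.9 135.4]
208 [ 31.3  -1.5 126.6]
209 [ 29.3  -1.6 126.5]
bowl 0
bottle 719
fork 0
clip 0
foot 0
```

View pics/top6.png

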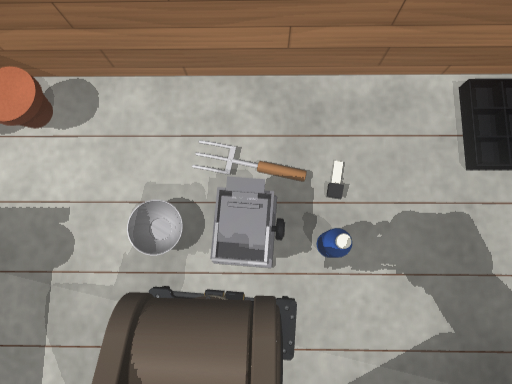

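The top view shows the flap shut under the lip near (246,188). The ridge moved ~0.7 mm further and now spans x≈32–40, which is the home position. Foot, bowl, fork and clip pixels are unchanged. The bottle is in place at (335,242), and its pixel changes there are the arm's shadow. I'm handing in.

```bash
python3 -c "
from cell import env
print(env.job_done())"; python3 st.py
```

```text
the job is handed in; nothing more can be done
None
the job is handed in; nothing more can be done
```

The spreader is shut: I folded the flap down with the closed fingertips until it met its stop (z = 125.0 mm, about 9 N). Keeping it pressed, I pushed it forward to the end stop (about 14 N at most), and it stayed closed when I let go.

- **Re-push:** My first retreat was made while still pressing and seems to have dragged the flap back about 1 mm. I pushed the ridge home again with almost no downward force (6.8 N, same stop) and backed off clear of the flap before lifting.
- **Last checks:** The tongue is under the lip and the ridge spans x of about 32–40 mm, which matches the full 24 mm slide to within about 1 mm. The spreader's front and lip had not moved, nor had the bowl, fork or clip. The bottle is where it was; the pixel changes around it look like the arm's shadow.
- **Disagreements:**
  - The fingertip position at the stop alone gave a slide about 2 mm shorter, which is within the calibration error. The hard stop and the camera both pointed to fully home.
  - The scene camera read heights about 2 mm high.
- **Time:** about 10 s on the robot's clock.

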